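# Swing out and pin a drone's folding arm

## Robot

A 6-joint arm with a two-finger parallel gripper is mounted at the origin on the work surface. World frame = base frame: x ahead of the robot, y to its left, z up, the work surface at z = 0. Lengths are in mm, angles in degrees, forces in N, time in s.
With the tool pointing down it reaches from about 250 to 725 mm from the base axis. Payload 4 kg.
Tool frame: the origin (TCP) lies midway between the tips of the shut fingers; the grasp point (between the pads) lies bot.tcp_to_grasp behind it (bot.tcp_to_grasp is the distance from the TCP to the grasp point, in mm); z points along the fingers, y is the line along which they close (so a half turn about z gives the same grasp; the last joint's range is limited). The gripper opens to 85 mm and grips with 20 to 120 N. Pads are 22 mm wide; open, the fingers measure 114 mm over their backs; the gripper's body (76 mm by 85 mm) begins 54 mm behind the grasp point. The pads swing forward as they close: fully open they stand 13 mm farther back than shut.
Start: joints at [64.286, 13.785, 0.286, 76.501, 0, 90], TCP at [216.94, 450.485, 231.306] pointing down, gripper open.
Joint ranges: [-155.79, 155.79], [-60.16, 107.12], [-62.33, 73.08], [-114, 123.19], [-81.49, 82.49], [-180, 180]. Speed limits (degrees/s): [159.86, 159.86, 180, 180, 180, 180].

## Interface

Orientations are given as a 3x3 rotation matrix whose columns are the frame's x, y, z axes.
In Python, from bench import bot gives the robot as it stands.
- The arm moves only by the tool jog_arm, never from a script. Its argument "series" is one flat list of numbers, 7 for each row, row after row: the gripper's target within -1 to 1 (fully open at 1, half-way at 0, shut at -1), then the shift along the tool's x, y, z in m, then the turn, a rotation vector about the tool's x, y, z in degrees. In form: [hand, dx, dy, dz, wx, wy, wz, hand, dx, dy, dz, wx, wy, wz, ...]. A call has 1 to 12 rows; each row shifts and turns the commanded pose from where the row before left it, along the tool's axes as they then stand; what a row does not reach is not made up. A row lasts 1/12 s, in which the tool goes at most 41.7 mm and 7.16 degrees, less where a joint would pass 70% of its speed; a pose out of reach is approached as far as the arm can. A call is refused whole if a number of a shift passes 0.0417 or a number of a turn 7.16, either way. A call with a gripper value outside its range is refused whole. The fingers move at their own pace and stop on an object; "newtons" is the grip in N (left out, the last holds). Time passes only in rows, so rows that do not move let the fingers close. It gives the time, the measured TCP pose, the force, the opening and the grip force at its end, in the units of the state.
- bot.observe(): the state, without advancing time (a new reading comes with each control period).
- bot.camera(name): name is "scene" or "top" or "wrist"; returns a dict with "pixels" (384x512x3 uint8, red, green, blue), "mtx" (3x3 intrinsics, pixels), "D" ([k1, k2, p1, p2, k3] as OpenCV has them; the pictures are not rectified), "rvec" (rotation vector, rad) and "tvec" (3), from world to camera coordinates, as OpenCV has them. Camera axes: x right, y down, z forward; pixel columns grow to the right and rows downward; lengths in mm; the calibration is good to about 2 mm. A picture is of the moment at which its call begins. There is no depth.
- bot.job_done(): hands the job in; it is judged then, once.
The state is a dict: "clock": time; "joint_pos": joint angles; "qvel": joint speeds; "tau": joint torques, N m; "tool_pos": TCP position; "tool_rot": TCP orientation; "force": force on the tool from outside, world axes, zero at the start; "wrist_torque": the same for the moment, N m; "opening": finger opening in mm; "grip_force": force on a finger pad.
Only numpy, scipy, OpenCV 4.12 (cv2) and the standard library are available. Lean on these libraries where they do the work, as an engineer would, in place of code of your own. Each camera call takes 0.05 s, during which the arm holds its last target. There are 200 camera calls.

## Task

The rear left arm of the drone in the repair cradle is still part folded. Swing it out until its lock hole comes under the pin standing in the lock bracket, then press the pin down through bracket and arm until its knob sits fully home on the bracket, as on the two right-hand arms. Feel for the hole and do not force the pin: if it meets solid metal, ease off, shift the arm a little and try again; leave the loose things on the bench where they lie.

Things in the scene. Friction and masses are not known exactly. Their poses are not given: they have to be found in the camera images.
- drone: grey drone clamped in a low fixed cradle; nose to its +x, left side to its +y, z up; origin on the bench under the hull's middle. Hull 290 long (x), 150 wide (y), top at z 155 mm with a bare circuit board. Both right arms (-y side) are out and locked, their pin knobs down; the front left arm is off
- mount: aluminium corner mount of the rear left arm, fixed to the hull at x -85, y +95 mm of the drone; origin on the bench right below the upright bolt the arm turns on; its y points outwards, as the arm points at joint value 0 (20 degrees aft of square to the hull), x forwards, z up. The U-shaped lock bracket is bolted to it, web on the -x side, jaws 38 to 72 mm from the bolt
- pin_nominal (a point): fixed point of the mount (same axes), 55 mm from the bolt along y, z 139 mm: where the pin's axis would cross the bracket's top face if the bracket sat mid-slot. The bracket, and the pin standing in it, really sits up to 6.5 mm from here along the mount's +x or -x (0 in y), differently each time; this is not reported and must be felt or seen
- boom (a joint): the rear left arm's turn about its bolt (rad): 0 points along the mount's y, negative is folded towards the nose, stop at +0.17; starts at -1.0 to -0.6. Its 14 mm lock hole, in a flat root 36 wide and 20 thick, lies 55 mm from the bolt: the holes line up at 0 for a mid-slot bracket, at -d/55 if it sits d mm to +x. Stiff hinge (0.2 N m), stays where left
- boom_tube (a point): on the axis of that arm's tube, 140 mm from its bolt, z 115 mm; y outwards along the arm, z up. Black tube 26 mm thick, free from 100 to 245 mm from the bolt: push it here from either side, fingertips down to z of about 105 mm. Motor 52 mm wide, 275 mm out, top at z 162 mm
- pin (a joint): travel of the lock pin pressed down (m): 0 to 0.002 at the start, 0.030 = knob home on the bracket. Knob 36 mm wide, flat top at z 187 mm minus this value. Slides with 4 N friction, stays where left. Pin 12 mm thick, nose tapered to 10 mm over 3 mm: with the hole within 2 mm it enters at up to 20 N and draws the arm into line, else stops on the arm's root at 2 mm of travel
- cover: the drone's loose top cover, dark plate 200 x 115 x 18 mm on the bench; bystander
- battery: loose dark battery block 135 x 70 x 48 mm; bystander
- driver: loose black screwdriver 170 mm long lying on the bench below the arm; bystander
- front_arm: the loose front left arm, 320 mm long with its motor, lying on the bench; origin at its bolt hole, tube along its +y; bystander
- props: loose folded pair of black propeller blades 190 mm long, flat on the bench; bystander
- meter: loose grey multimeter 150 x 75 x 34 mm; bystander
- tray: loose clear plastic screw tray 150 x 100 x 24 mm; bystander

How it is judged:
By the outcome, as a careful person would: the job done as asked, in the order asked, and still so for the second after the job is handed in, with the robot touching nothing.
It also fails if it takes over 72 s, if anything falls off the work surface, if the arm or the gripper's body presses on something with over 40 N, if the wrist force passes 120 N, or if a joint passes its speed limit or range.

## Working session

There is one attempt and no reset: what is moved stays moved. The work goes in short steps, Python scripts to look and compute and a tool call to move; the robot and the scene stay as the last step left them, time stands still between calls to the robot, and variables do not carry over. Pictures are saved under pics/ and viewed, at most 10 in all, crops included, and the job is handed in when it is done.

Besides the shell and the picture viewer there is one more tool, called after ">>>" as name(argument=value, ...) on one line, values as JSON. jog_arm: Moves the arm, as the interface text tells. Its arguments: {"type":"object","properties":{"series":{"type":"array"},"newtons":{"type":"number"}},"required":["series"]}

```bash
mkdir -p pics; ls; python3 - <<'E'
from bench import bot
import cv2,numpy as np,pickle
s=bot.observe();print(s['clock'],s['tool_pos'],s['tool_rot'],bot.tcp_to_grasp)
for n in("scene","top"):
    c=bot.camera(n);pickle.dump(c,open(f'{n}.pkl','wb'));cv2.imwrite(f'pics/{n}.png',cv2.resize(c['pixels'][:,:,::-1],(800,600),interpolation=cv2.INTER_CUBIC))
    R=cv2.Rodrigues(c['rvec'])[0];print(n,(-R.T@np.array(c['tvec']).ravel()).round(),R[2].round(2))
E
```

```text
pics
0.0 [216.65597952 449.91439724 230.42115429] [[-9.00975411e-01  4.33869207e-01 -9.05222441e-04]
 [ 4.33870151e-01  9.00973499e-01 -1.85631816e-03]
 [ 1.01821424e-05 -2.06524601e-03 -9.99997867e-01]] 18.700000000000003
scene [1216.  287.  808.] [-0.66 -0.3  -0.69]
top [ 304.  -13. 1525.] [ 0.15  0.02 -0.99]
```

View pics/scene.png

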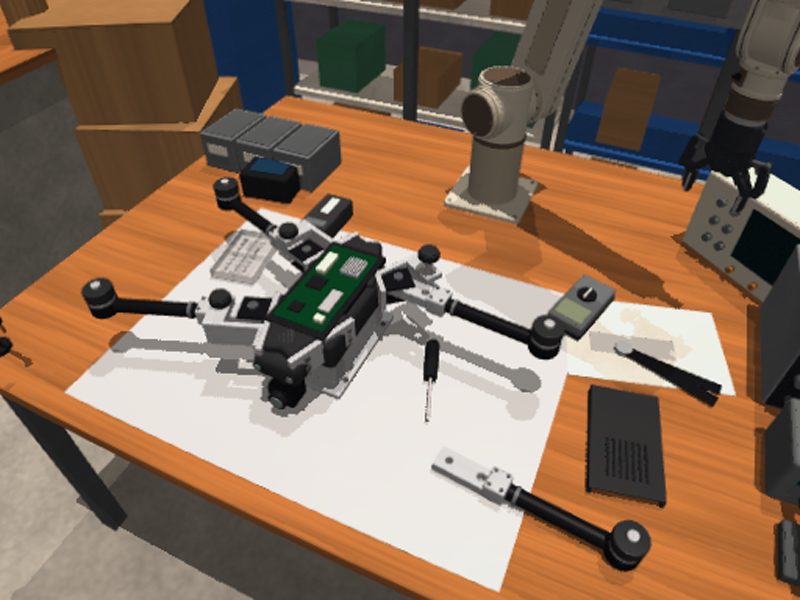

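View pics/top.png

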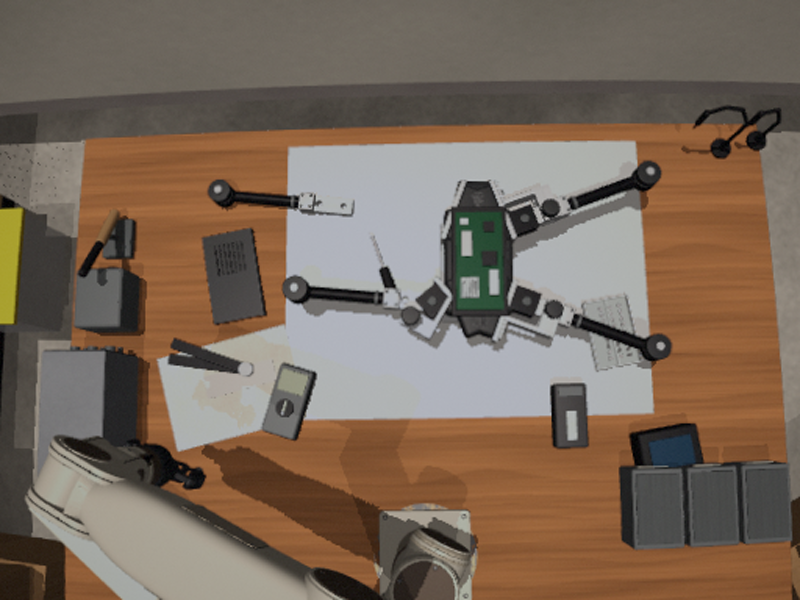

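```bash
cat > h.py <<'E'
import cv2,numpy as np,pickle
def ray(c,u,v):
    R=cv2.Rodrigues(np.array(c['rvec'],float))[0];t=np.array(c['tvec'],float).ravel()
    p=cv2.undistortPoints(np.array([[[u,v]]],float),np.array(c['mtx']),np.array(c['D']))[0,0]
    return -R.T@t,R.T@np.array([p[0],p[1],1.])
def onz(c,u,v,z):
    o,d=ray(c,u,v);return o+d*(z-o[2])/d[2]
def proj(c,P):
    return cv2.projectPoints(np.array(P,float).reshape(-1,3),np.array(c['rvec'],float),np.array(c['tvec'],float),np.array(c['mtx']),np.array(c['D']))[0][:,0]
E
python3 - <<'E'
from h import *
c=pickle.load(open('top.pkl','rb'));im=c['pixels'];k=512/800
h=cv2.cvtColor(im,cv2.COLOR_RGB2HSV)
m=((h[...,0]>45)&(h[...,0]<90)&(h[...,1]>100)).astype(np.uint8);m[:, :270]=0
m=cv2.morphologyEx(m,cv2.MORPH_CLOSE,np.ones((9,9)))
cs=max(cv2.findContours(m,0,2)[0],key=cv2.contourArea);r=cv2.minAreaRect(cs);b=cv2.boxPoints(r)
print('board',r,[onz(c,*p,157).round(1) for p in b])
for n,u,v,z in[('knobL',411,316,187),('boltL',432,298,150),('motor',295,289,162),('knobRR',554,310,159),('boltRR',527,300,150),('motRR',656,347,162),('knobFR',550,208,159),('boltFR',523,218,150),('motFR',649,175,162)]:
    print(n,onz(c,u*k,v*k,z).round(1))
x0,y0,w,hh=170,150,120,90
cv2.imwrite('pics/c1.png',cv2.resize(im[y0:y0+hh,x0:x0+w,::-1],(800,600),interpolation=cv2.INTER_CUBIC))
E
```

```text
board ((306.4999694824219, 166.49998474121094), (28.999996185302734, 60.99999237060547), 0.0) [array([504.7, -70.2, 157. ]), array([698.3, -75. , 157. ]), array([ 696.7, -166.1,  157. ]), array([ 503.1, -159.3,  157. ])]
knobL [485.9  18.2 187. ]
boltL [526.2 -23.  150. ]
motor [547.2 248.2 162. ]
knobRR [ 496.6 -262.2  159. ]
boltRR [ 518.9 -211.   150. ]
motRR [ 419.4 -460.3  162. ]
knobFR [ 704.1 -264.   159. ]
boltFR [ 686.6 -209.8  150. ]
motFR [ 770.9 -471.1  162. ]
```

View pics/c1.png

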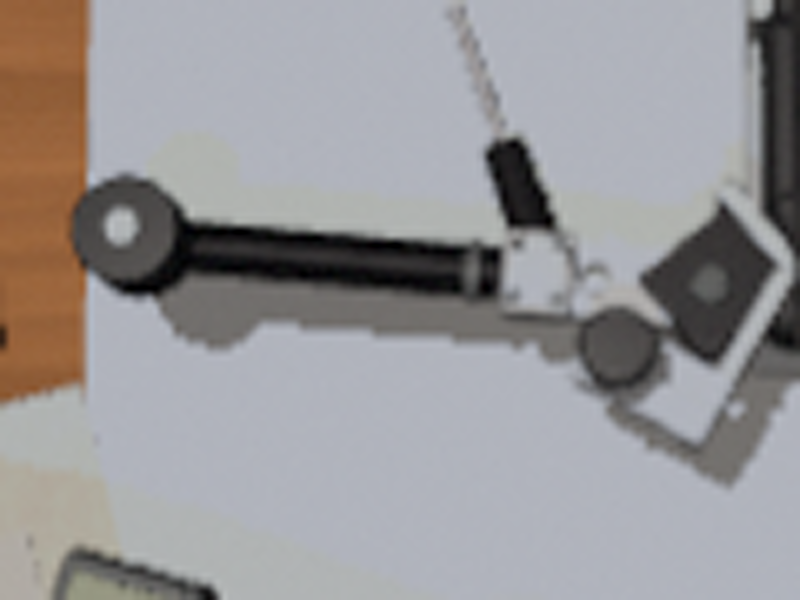

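```bash
python3 - <<'E'
from h import *
from bench import bot
s=bot.observe();T=np.array(s['tool_rot']);p=np.array(s['tool_pos'])
c=bot.camera('wrist');R=cv2.Rodrigues(np.array(c['rvec']))[0];o=-R.T@np.array(c['tvec']).ravel()
print('cam in tool',T.T@(o-p),'axis in tool',T.T@R[2],T.T@R[0],c['mtx'])
E
```

```text
cam in tool [ 6.47022586e+01  6.47679914e-02 -1.43398937e+02] axis in tool [-2.58037328e-01  4.19377025e-04  9.66134857e-01] [-3.62493141e-04  9.99999793e-01 -5.30892448e-04] [[271.95502853   0.         250.67527204]
 [  0.         271.95502853 190.29763784]
 [  0.           0.           1.        ]]
```

>>> jog_arm(series=[1, -0.038, -0.0168, -0.006, 0, 0, 0, 1, -0.038, -0.0168, -0.006, 0, 0, 0, 1, -0.038, -0.0168, -0.006, 0, 0, 0, 1, -0.038, -0.0168, -0.006, 0, 0, 0, 1, -0.038, -0.0168, -0.006, 0, 0, 0, 1, -0.038, -0.0168, -0.006, 0, 0, 0, 1, -0.038, -0.0168, -0.006, 0, 0, 0, 1, -0.038, -0.0168, -0.006, 0, 0, 0, 1, -0.038, -0.0168, -0.006, 0, 0, 0, 1, -0.038, -0.0168, -0.006, 0, 0, 0, 1, -0.038, -0.0168, -0.006, 0, 0, 0, 1, -0.038, -0.0168, -0.006, 0, 0, 0])

```text
clock: 1.15
tool_pos: [538.7, 71.9, 302.8]
tool_rot: [[-0.901, 0.434, -0.0], [0.434, 0.901, 0.0], [0.0, -0.0, -1.0]]
force: [0.7, 1.5, -0.1]
opening: 85.4
grip_force: 0.0
```

>>> jog_arm(series=[1, 0, 0, 0, 0, 0, 0, 1, 0, 0, 0, 0, 0, 0, 1, 0, 0, 0, 0, 0, 0])

```text
clock: 1.4
tool_pos: [537.5, 73.6, 302.0]
tool_rot: [[-0.901, 0.435, -0.002], [0.435, 0.901, 0.0], [0.002, -0.001, -1.0]]
force: [0.7, 0.2, 0.5]
opening: 85.7
grip_force: 0.0
```

```bash
python3 - <<'E'
from h import *
from bench import bot
s=bot.observe();print(s['clock'],s['tool_pos'],s['tool_rot'])
c=bot.camera('wrist');pickle.dump(c,open('w1.pkl','wb'));cv2.imwrite('pics/w1.png',cv2.resize(c['pixels'][:,:,::-1],(800,600),interpolation=cv2.INTER_CUBIC))
E
```

```text
1.4 [537.50985112  73.63352396 302.04479013] [[-9.00577224e-01  4.34692330e-01 -1.80045754e-03]
 [ 4.34692793e-01  9.00578789e-01  1.46457763e-04]
 [ 1.68511793e-03 -6.50749389e-04 -9.99998368e-01]]
```

View pics/w1.png

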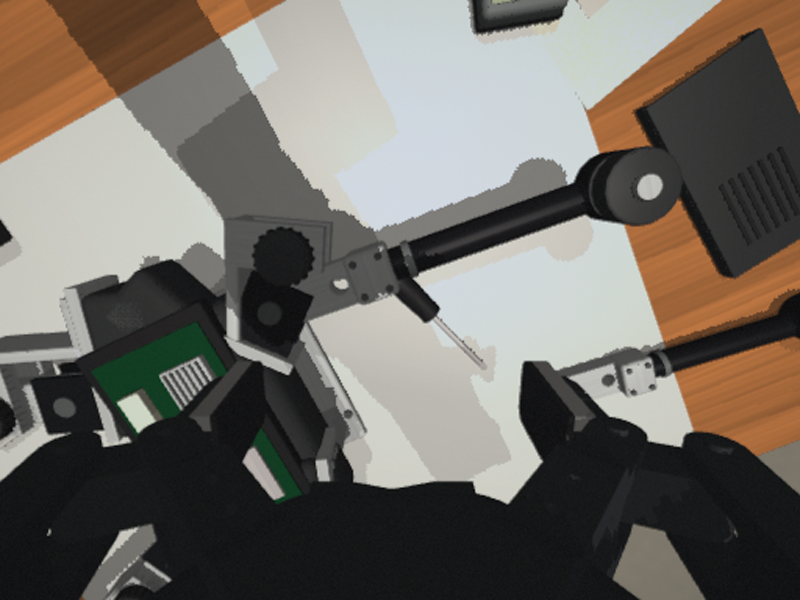

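```bash
python3 - <<'E'
from h import *
c=pickle.load(open('w1.pkl','rb'));t=pickle.load(open('top.pkl','rb'));k=.64
f=lambda u,v,z:onz(c,u*k,v*k,z)[:2]
for z in(185,187):print('knob',f(283,255,z))
mo=f(650,187,162);ho=f(341,284,125);kn=f(283,255,186)
t1=f(497,220,128);t2=f(398,262,128)  # rough tube axis
d=mo-ho;L=np.linalg.norm(d);d/=L;print('motor',mo,'hole',ho,'L',L,'(220)')
B=ho-55*d;print('bolt est',B,'dot at z',[(z,f(269,313,z).round(1)) for z in(130,140,150,160)])
e=kn-B;print('pin dist',np.linalg.norm(e))
a=lambda v:np.degrees(np.arctan2(v[1],v[0]))
print('boom ang',a(d),'pin ang',a(e),'to turn',a(e)-a(d))
print('web edge dir',a(f(330,222,139)-f(230,217,139)))
E
```

```text
knob [488.14821525  22.99569412]
knob [488.08204204  23.6007138 ]
motor [553.41589868 251.34481087] hole [529.38833201  34.09180836] L 218.57765453172553 (220)
bolt est [523.34235183 -20.57487367] dot at z [(130, array([524.8, -25.8])), (140, array([523.4, -21.8])), (150, array([521.9, -17.7])), (160, array([520.5, -13.7]))]
pin dist 56.26547959803772
boom ang 83.68889759493683 pin ang 128.76219495320706 to turn 45.073297358270224
web edge dir 61.37882236839637
```

>>> jog_arm(series=[1, 0, 0, 0, 0, 0, 7.05, 1, 0, 0, 0, 0, 0, 7.05, 1, 0, 0, 0, 0, 0, 7.05, 1, 0, 0, 0, 0, 0, 7.05, 1, 0, 0, 0, 0, 0, 7.05, 1, 0, 0, 0, 0, 0, 7.05, 1, 0, 0, 0, 0, 0, 7.05, 1, 0, 0, 0, 0, 0, 7.05, 1, 0, 0, 0, 0, 0, 7.05, 1, 0, 0, 0, 0, 0, 7.05, 1, 0.0275, -0.002, 0.035, 0, 0, 0, 1, 0.0275, -0.002, 0.035, 0, 0, 0])

```text
clock: 2.45
tool_pos: [540.4, 127.0, 239.3]
tool_rot: [[0.108, 0.994, 0.007], [0.994, -0.108, 0.002], [0.002, 0.006, -1.0]]
force: [1.5, 0.6, -1.3]
opening: 85.4
grip_force: 0.0
```

>>> jog_arm(series=[1, 0, 0, 0, 0, 0, 0, 1, 0, 0, 0, 0, 0, 0])

```text
clock: 2.62
tool_pos: [537.0, 127.5, 235.1]
tool_rot: [[0.103, 0.995, -0.005], [0.995, -0.103, -0.001], [-0.002, -0.005, -1.0]]
force: [-0.1, 0.9, -0.4]
opening: 85.8
grip_force: 0.0
```

>>> jog_arm(series=[1, 0.001, 0.0025, 0.03, 0, 0, 0, 1, 0, 0, 0.03, 0, 0, 0, 1, 0, 0, 0.03, 0, 0, 0, 1, 0, 0, 0.03, 0, 0, 0, 1, 0, 0, 0.017, 0, 0, 0, 1, 0, 0, 0, 0, 0, 0, -1, 0, 0, 0, 0, 0, 0, -1, 0, 0, 0, 0, 0, 0, -1, 0, 0, 0, 0, 0, 0, -1, 0, 0, 0, 0, 0, 0, -1, 0, 0, 0, 0, 0, 0, -1, 0, 0, 0, 0, 0, 0], newtons=25)

```text
clock: 3.62
tool_pos: [543.0, 126.4, 101.9]
tool_rot: [[0.109, 0.994, 0.002], [0.994, -0.109, 0.001], [0.001, 0.002, -1.0]]
force: [-1.6, -0.3, 5.8]
opening: 25.0
grip_force: 24.7
```

>>> jog_arm(series=[-1, 0, 0, 0, 0, 0, 0, -1, 0, 0, 0, 0, 0, 0, -1, 0, 0, 0, 0, 0, 0, -1, 0, 0, 0, 0, 0, 0])

```text
clock: 3.95
tool_pos: [543.0, 126.4, 102.0]
tool_rot: [[0.109, 0.994, 0.002], [0.994, -0.109, 0.001], [0.001, 0.002, -1.0]]
force: [-1.9, 0.3, 6.7]
opening: 25.5
grip_force: 24.7
```

>>> jog_arm(series=[-1, -0.00046, -0.01164, 0, 0, 0, -4.5, -1, -0.00046, -0.01164, 0, 0, 0, -4.5, -1, -0.00046, -0.01164, 0, 0, 0, -4.5, -1, -0.00046, -0.01164, 0, 0, 0, -4.5, -1, -0.00046, -0.01164, 0, 0, 0, -4.5, -1, -0.00046, -0.01164, 0, 0, 0, -4.5, -1, -0.00046, -0.01164, 0, 0, 0, -4.5, -1, -0.00046, -0.01164, 0, 0, 0, -4.5, -1, -0.00046, -0.01164, 0, 0, 0, -4.5, -1, -0.00046, -0.01164, 0, 0, 0, -4.5, -1, 0, 0, 0, 0, 0, 0, -1, 0, 0, 0, 0, 0, 0])

```text
clock: 4.95
tool_pos: [431.3, 96.3, 101.9]
tool_rot: [[-0.627, 0.779, -0.002], [0.779, 0.627, 0.006], [0.006, 0.002, -1.0]]
force: [-8.2, 6.4, 11.8]
opening: 25.3
grip_force: 25.1
```

```bash
python3 - <<'E'
from h import *
from bench import bot
s=bot.observe();p=np.array(s['tool_pos']);print(s['clock'],p,s['force'],np.array(s['tool_rot'])[:,1])
B=np.array([523.3,-20.6]);e=p[:2]-B;print(np.hypot(*e),np.degrees(np.arctan2(e[1],e[0])))
c=bot.camera('wrist');pickle.dump(c,open('w2.pkl','wb'));cv2.imwrite('pics/w2.png',cv2.resize(c['pixels'][:,:,::-1],(800,600),interpolation=cv2.INTER_CUBIC))
E
```

```text
4.95 [431.31966603  96.25879909 101.85685215] [-8.24006414  6.39013586 11.79928368] [0.77884085 0.6272184  0.00200313]
148.71570448793292 128.20651764264818
```

View pics/w2.png

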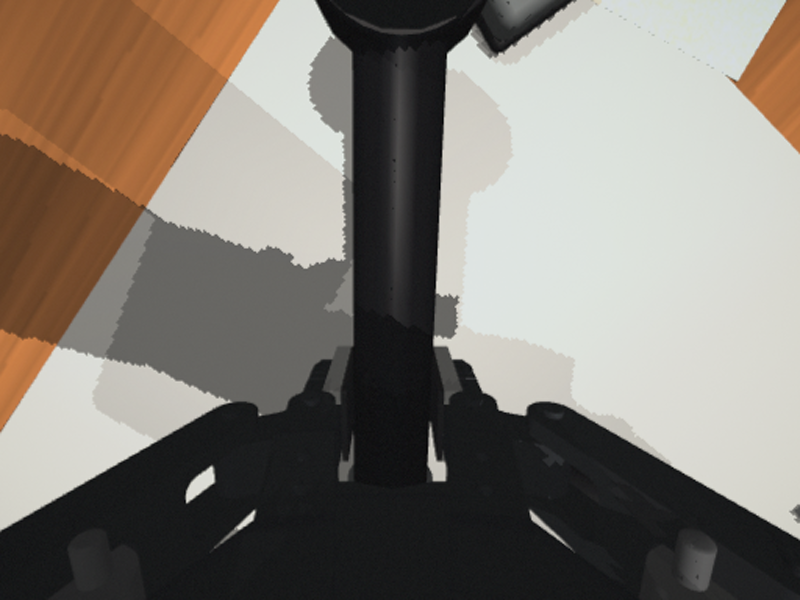

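>>> jog_arm(series=[1, 0, 0, 0, 0, 0, 0, 1, 0, 0, 0, 0, 0, 0, 1, 0, 0, 0, 0, 0, 0, 1, 0, 0, 0, 0, 0, 0, 1, 0, 0, -0.0325, 0, 0, 0, 1, 0, 0, -0.0325, 0, 0, 0, 1, 0, 0, -0.0325, 0, 0, 0, 1, 0, 0, -0.0325, 0, 0, 0, -1, -0.031, 0, 0, 0, 0, 0, -1, -0.031, 0, 0, 0, 0, 0, -1, -0.031, -0.001, 0, 0, 0, 0, -1, 0, 0, 0, 0, 0, 0])

```text
clock: 6.0
tool_pos: [494.0, 17.5, 230.2]
tool_rot: [[-0.623, 0.782, 0.003], [0.782, 0.623, -0.002], [-0.003, 0.001, -1.0]]
force: [0.0, 0.6, -0.0]
opening: 38.5
grip_force: 0.0
```

>>> jog_arm(series=[-1, 0, 0, 0, 0, 0, 0, -1, 0, 0, 0, 0, 0, 0, -1, 0, 0, 0, 0, 0, 0, -1, 0, 0, 0, 0, 0, 0, -1, 0, 0, 0, 0, 0, 0])

```text
clock: 6.42
tool_pos: [490.4, 21.9, 230.4]
tool_rot: [[-0.627, 0.779, -0.0], [0.779, 0.627, 0.0], [0.0, -0.0, -1.0]]
force: [-0.1, -0.3, 0.5]
opening: -0.1
grip_force: 0.0
```

```bash
python3 - <<'E'
from h import *
from bench import bot
c=bot.camera('top');pickle.dump(c,open('t2.pkl','wb'))
im=c['pixels'][120:240,150:310,::-1]
cv2.imwrite('pics/t2.png',cv2.resize(im,(800,600),interpolation=cv2.INTER_CUBIC))
E
```

```text
(no output)
```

View pics/t2.png

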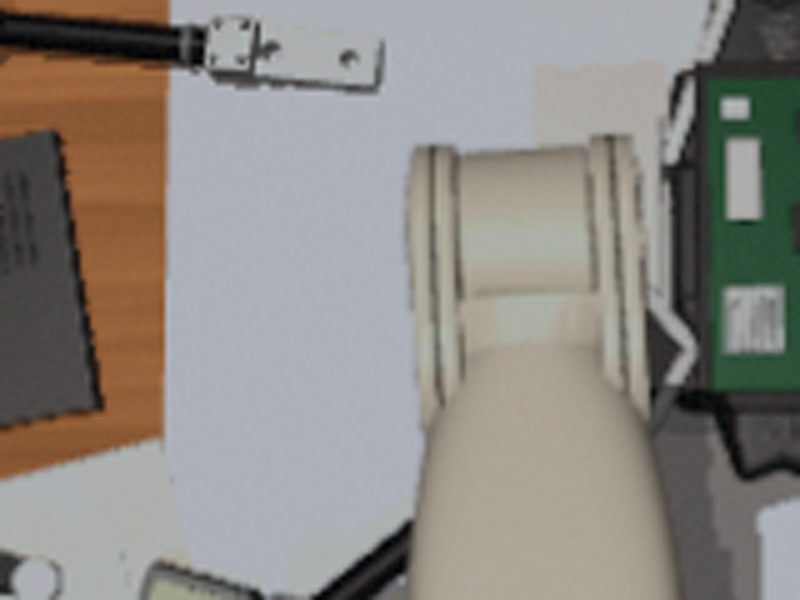

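>>> jog_arm(series=[-1, -0.001, -0.001, 0.02, 0, 0, 0, -1, 0, 0, 0.018, 0, 0, 0, -1, 0, 0, 0, 0, 0, 0, -1, 0, 0, 0, 0, 0, 0, -1, 0, 0, 0.002, 0, 0, 0, -1, 0, 0, 0.002, 0, 0, 0, -1, 0, 0, 0.001, 0, 0, 0, -1, 0, 0, 0.001, 0, 0, 0, -1, 0, 0, 0, 0, 0, 0])

```text
clock: 7.22
tool_pos: [490.8, 19.7, 186.5]
tool_rot: [[-0.626, 0.78, 0.0], [0.78, 0.626, 0.0], [-0.0, 0.0, -1.0]]
force: [-0.3, 0.7, 0.5]
opening: -0.1
grip_force: 0.0
```

>>> jog_arm(series=[-1, 0, 0, 0.001, 0, 0, 0, -1, 0, 0, 0.001, 0, 0, 0, -1, 0, 0, 0, 0, 0, 0])

```text
clock: 7.47
tool_pos: [490.9, 19.7, 184.7]
tool_rot: [[-0.626, 0.78, 0.001], [0.78, 0.626, 0.0], [-0.0, 0.001, -1.0]]
force: [-0.8, 0.8, 2.9]
opening: -0.2
grip_force: 1.5
```

>>> jog_arm(series=[-1, 0, 0, 0.001, 0, 0, 0, -1, 0, 0, 0.001, 0, 0, 0, -1, 0, 0, 0, 0, 0, 0])

```text
clock: 7.72
tool_pos: [490.9, 19.7, 182.3]
tool_rot: [[-0.626, 0.78, 0.001], [0.78, 0.626, 0.0], [-0.0, 0.0, -1.0]]
force: [-0.1, 0.6, 3.3]
opening: -0.2
grip_force: 1.5
```

>>> jog_arm(series=[-1, 0, 0, 0.001, 0, 0, 0, -1, 0, 0, 0.001, 0, 0, 0, -1, 0, 0, 0.001, 0, 0, 0, -1, 0, 0, 0, 0, 0, 0])

```text
clock: 8.05
tool_pos: [490.8, 19.7, 179.1]
tool_rot: [[-0.626, 0.78, 0.0], [0.78, 0.626, -0.0], [-0.0, 0.0, -1.0]]
force: [1.4, -0.2, 2.5]
opening: 0.1
grip_force: 1.0
```

The pin is entering with only friction force, so I'll press on to about z 160.

>>> jog_arm(series=[-1, 0, 0, 0.002, 0, 0, 0, -1, 0, 0, 0.002, 0, 0, 0, -1, 0, 0, 0.002, 0, 0, 0, -1, 0, 0, 0.002, 0, 0, 0, -1, 0, 0, 0.002, 0, 0, 0, -1, 0, 0, 0.002, 0, 0, 0, -1, 0, 0, 0.002, 0, 0, 0, -1, 0, 0, 0.002, 0, 0, 0, -1, 0, 0, 0.001, 0, 0, 0, -1, 0, 0, 0, 0, 0, 0])

```text
clock: 8.88
tool_pos: [490.6, 19.7, 161.9]
tool_rot: [[-0.626, 0.78, -0.0], [0.78, 0.626, -0.0], [0.0, -0.0, -1.0]]
force: [1.2, 0.3, 1.4]
opening: -0.2
grip_force: 1.3
```

>>> jog_arm(series=[-1, 0, 0, 0.001, 0, 0, 0, -1, 0, 0, 0.001, 0, 0, 0, -1, 0, 0, 0.001, 0, 0, 0, -1, 0, 0, 0, 0, 0, 0])

```text
clock: 9.22
tool_pos: [490.6, 19.7, 159.1]
tool_rot: [[-0.626, 0.779, -0.0], [0.779, 0.626, -0.0], [0.0, -0.0, -1.0]]
force: [1.1, 0.3, 2.3]
opening: 0.1
grip_force: 1.0
```

>>> jog_arm(series=[-1, 0, 0, 0.001, 0, 0, 0, -1, 0, 0, 0.001, 0, 0, 0, -1, 0, 0, 0, 0, 0, 0])

```text
clock: 9.47
tool_pos: [490.6, 19.7, 157.1]
tool_rot: [[-0.626, 0.78, -0.0], [0.78, 0.626, -0.0], [0.0, -0.0, -1.0]]
force: [1.5, 0.1, 2.5]
opening: -0.5
grip_force: 1.0
```

>>> jog_arm(series=[-1, 0, 0, 0.001, 0, 0, 0, -1, 0, 0, 0.001, 0, 0, 0, -1, 0, 0, 0, 0, 0, 0])

```text
clock: 9.72
tool_pos: [490.8, 19.7, 157.0]
tool_rot: [[-0.626, 0.78, 0.001], [0.78, 0.626, 0.0], [-0.001, 0.001, -1.0]]
force: [-3.7, 0.4, 13.0]
opening: 0.2
grip_force: 6.3
```

>>> jog_arm(series=[-1, 0, 0, 0.0005, 0, 0, 0, -1, 0, 0, 0, 0, 0, 0, -1, 0, 0, -0.01, 0, 0, 0, -1, 0, 0, -0.03, 0, 0, 0, -1, 0, 0, -0.04, 0, 0, 0, -1, 0, 0, -0.04, 0, 0, 0, -1, -0.02, 0.035, -0.02, 0, 0, 0, -1, -0.02, 0.035, 0, 0, 0, 0, -1, 0, 0.03, 0, 0, 0, 0, -1, 0, 0, 0, 0, 0, 0, -1, 0, 0, 0, 0, 0, 0, -1, 0, 0, 0, 0, 0, 0])

```text
clock: 10.72
tool_pos: [589.7, 50.6, 292.2]
tool_rot: [[-0.627, 0.779, -0.003], [0.779, 0.627, -0.001], [0.002, -0.003, -1.0]]
force: [0.1, 0.2, 0.1]
opening: 0.1
grip_force: 0.0
```

```bash
python3 - <<'E'
from h import *
from bench import bot
s=bot.observe();print(s['clock'],s['tool_pos'],s['force'])
c=bot.camera('wrist');pickle.dump(c,open('w3.pkl','wb'));a=c['pixels'][:,:,::-1]
b=bot.camera('scene')['pixels'][130:250,200:360,::-1]
cv2.imwrite('pics/w3.png',np.vstack([cv2.resize(a,(400,300)),cv2.resize(b,(400,300),interpolation=cv2.INTER_CUBIC)]))
E
```

```text
10.7167 [589.74767336  50.58501294 292.15824181] [0.0578241  0.17075622 0.06731044]
```

View pics/w3.png

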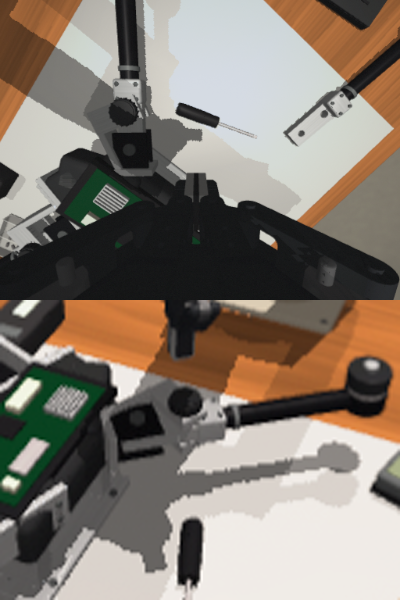

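The arm is out in line with its mount. The knob (wrist view, about 125,110) is down on the bracket like the right-hand ones, and the loose items have not moved.

```bash
python3 -c "
from bench import bot
print(bot.job_done())"
```

```text
the job is handed in; nothing more can be done
None
```

I swung the rear left arm out and pressed its lock pin in until the knob stopped at z 157 mm, home on the bracket (at most about 13 N measured, no forcing); the loose things stayed where they lay, and I handed the job in.

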